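Cap check: find the loose sample bottle, close it and stand it on the balance

ROBOT

A 6-joint arm with a two-finger parallel gripper is mounted at the origin on a cart in front of the work surface, level with it; the furniture and walls round the work are solid. World frame = base frame: x ahead of the robot, y to its left, z up, the work surface at z = 0. Lengths are in m, angles in rad, forces in N, time in s.
With the tool pointing down it reaches from about 0.35 to 0.875 m from the base axis. Payload 4.2 kg.
Tool frame: the origin (TCP) lies at the very end of the fingers, on their centre line; the grasp point (between the pads) lies bot.hold_point_z behind it (bot.hold_point_z is the distance from the TCP to the grasp point, in m); z points along the fingers, y is the line along which they close (so a half turn about z gives the same grasp; the last joint's range is limited). The gripper opens to 87 mm and grips with 3 to 60 N. Pads are 19 mm wide; open, the fingers measure 117 mm over their backs; the gripper's body (75 mm by 190 mm) begins 51 mm behind the grasp point.
Start: joints at [1.39, 0.385, 0.008, 0, -1.194, -0.259], TCP at [0.266, 0.566, 0.223] pointing down, gripper open.
Joint ranges: [-3.14, 3.14], [-1.21, 2.06], [-1.07, 1.41], [-3.16, 2.05], [-2.99, -0.16], [-3.1, 3.1]. Speed limits (rad/s): [2.79, 2.79, 3.14, 3.14, 3.14, 3.14].

INTERFACE

Orientations are given as a unit quaternion [w, x, y, z].
In Python, from bench import bot, camera gives the robot as it stands.
- The arm moves only by the tool carry_out, never from a script. Its argument "targets" is a list of rows, each a list of 5 numbers: the shift along the tool's x, y, z in m, then the turn about the tool's z in rad, then the finger opening in m, from 0 to 0.087. In form: [[x, y, z, roll, grip], ...]. A call has 1 to 12 rows; each row shifts and turns the commanded pose from where the row before left it, along the tool's axes as they then stand; what a row does not reach is not made up. A row lasts 1/8 s, in which the tool goes at most 62.5 mm and 10.7 degrees, less where a joint would pass 70% of its speed; a pose out of reach is approached as far as the arm can. A call with a gripper value outside its range is refused whole. The fingers move at their own pace and stop on an object; "newtons" is the grip in N (left out, the last holds). Time passes only in rows, so rows that do not move let the fingers close. It gives the time, the measured TCP pose, the force, the opening and the grip force at its end, in the units of the state.
- bot.sense(): the state, without advancing time (a new reading comes with each control period).
- camera(name): name is "scene" or "side" or "wrist"; returns a dict with "pixels" (400x640x3 uint8, red, green, blue), "mtx" (3x3 intrinsics, pixels), "T" (4x4, takes a point from camera to world coordinates); the wrist camera has in their place "hand_eye" (4x4, takes a point from camera to tool coordinates, whose origin is the TCP and whose axes are the flange's). Camera axes: x right, y down, z forward; pixel columns grow to the right and rows downward; lengths in m; the calibration is good to about 2 mm. The wrist camera is an equidistant fisheye: a pixel r from the principal point sees the ray r / f radians off the axis. A picture is of the moment at which its call begins: read the wrist's pose just before it. There is no depth.
- bot.job_done(): hands the job in; it is judged then, once.
The state is a dict: "t": time; "joints": joint angles; "joint_vel": joint speeds; "tau": joint torques, N m; "tool_pos": TCP position; "ee_rot": TCP orientation; "contact_force": force on the tool from outside, world axes, zero at the start; "torque": the same for the moment, N m; "grip_width": finger opening in m; "grasp_force": force on a finger pad.
Only numpy, scipy, OpenCV 4.12 (cv2) and the standard library are available. Lean on these libraries where they do the work, as an engineer would, in place of code of your own. Each camera call takes 0.05 s, during which the arm holds its last target. There are 200 camera calls.

TASK

One of the three square sample bottles in the rack has a loose screw cap. Try the caps by giving them a twist clockwise to find the one that turns, screw that cap fully home while its bottle still stands in the rack, then gently stand that bottle upright in the middle of the balance pan so that any loss can be weighed. Leave the two bottles with tight caps in the rack and the things around undisturbed.

Things in the scene. Friction and masses are not known exactly. Their poses are not given: they have to be found in the camera images.
- rack: grey plastic rack, fixed to the worktop, 88 x 276 x 34 mm (x, y, z of its own frame; origin at the centre of its underside): a foot plate and a locating plate (its top 34 mm up) on steel pillars, with three square places 60 mm wide in a row along its y axis at y = -94, 0 and +94 mm; the bottles stand on the places' floor 5 mm above the worktop.
- bottle_a: square white plastic sample bottle, 56 x 56 x 114 mm with its grey cap, 0.2 to 0.4 kg; origin at the centre of its underside, z up, x and y square to its flat sides. Body straight up to 74 mm (29 mm of it in the rack), shoulder to 84 mm, cap from 90 to 114 mm. The rack lets it turn 4 degrees at most. The loose one may stand in any place. It is free of the rack once raised 40 mm.
- bottle_b: a second, identical bottle
- bottle_c: a third, identical bottle
- bottle_a_cap (a point): centre of bottle_a's cap, 102 mm above the bottle's underside on its axis; the cap is 43 mm in diameter, 24 mm high, knurled, with a raised bar across its top; it keeps its height as it turns and does not come off. z is up; the point turns with the cap.
- bottle_b_cap (a point): the same on bottle_b
- bottle_c_cap (a point): the same on bottle_c
- cap_a (a joint): angle of bottle_a's cap in the bottle, rad, 0 to 1.6, growing anticlockwise from above (unscrewing). At rest it does not tell loose from tight: a tight cap sits at 0.5 to 1.1 and does not give below 4 N m. The loose cap starts there too but turns at 0.1 N m; clockwise it comes to a firm stop at 0, which is fully home.
- cap_b (a joint): the same for bottle_b's cap
- cap_c (a joint): the same for bottle_c's cap
- balance: white top-loading laboratory balance, fixed, 165 mm wide (y), 215 mm deep (x), grey inclined panel with display towards the robot (its -x side); origin on the worktop under the housing, 33 mm nearer its front than the pan's centre
- pan_top (a point): centre of the top of the balance's round steel pan, 120 mm in diameter, 62 mm above the worktop
- pan (a joint): how far the pan is pressed down, m, 0 to 0.008: it sinks 0.2 mm a newton (about 0.6 mm under a bottle); more than 6 mm (30 N) would overload it
- beaker: small clear beaker, 60 mm in diameter, 62 mm high, origin under its centre; bystander
- timer: flat white bench timer, 62 x 68 x 19 mm, origin under its centre; bystander
- dropper: amber dropper bottle, 29 mm in diameter, 93 mm high, origin under its centre; bystander
Mind the look-alikes: they are no part of the job. What is shaped like the bottle_c but yellow is not meant. Leave any red look-alike of the bottle_a alone.

How it is judged:
By the outcome, as a careful person would: the job done as asked, in the order asked, and still so for the second after the job is handed in, with the robot touching nothing.
It also fails if it takes over 64 s, if anything falls off the work surface, if the arm or the gripper's body presses on something with over 40 N, if the wrist force passes 120 N, or if a joint passes its speed limit or range.

## Working session

There is one attempt and no reset: what is moved stays moved. The work goes in short steps, Python scripts to look and compute and a tool call to move; the robot and the scene stay as the last step left them, time stands still between calls to the robot, and variables do not carry over. Pictures are saved under pics/ and viewed, at most 10 in all, crops included, and the job is handed in when it is done.

Besides the shell and the picture viewer there is one more tool, called after ">>>" as a command line: name --pt "numbers of a row" for each row, then --argument value for the rest. carry_out: Moves the arm, as the interface text tells. Its arguments: {"type":"object","properties":{"targets":{"type":"array"},"newtons":{"type":"number"}},"required":["targets"]}

```bash
ls; mkdir -p pics; python3 - <<'E'
from bench import bot,camera
import cv2,numpy as np
s=bot.sense();print({k:np.round(v,3).tolist() for k,v in s.items()},bot.hold_point_z)
for n in("scene","side","wrist"):
    c=camera(n);np.savez(f"pics/{n}0.npz",**c);cv2.imwrite(f"pics/{n}0.png",c["pixels"][:,:,::-1])
    print(n,c["mtx"].round(1).tolist(),np.round(c.get("T",c.get("hand_eye")),3).tolist())
E
```

```text
pics
{'t': 0.0, 'joints': [1.39, 0.386, 0.007, -0.001, -1.194, -0.259], 'joint_vel': [-0.001, 0.001, -0.0, 0.0, -0.001, -0.0], 'tau': [0.001, -39.067, 18.739, 4.219, 0.011, -0.0], 'tool_pos': [0.266, 0.565, 0.221], 'ee_rot': [0.001, 0.976, -0.218, -0.0], 'contact_force': [-0.73, -0.352, -0.398], 'torque': [0.003, -0.012, 0.046], 'grasp_force': 0.0, 'grip_width': 0.087} 0.0187
scene [[469.4, 0.0, 323.1], [0.0, 469.4, 199.8], [0.0, 0.0, 1.0]] [[0.858, -0.297, 0.42, 0.103], [-0.514, -0.471, 0.717, -0.829], [-0.015, -0.831, -0.556, 0.777], [0.0, 0.0, 0.0, 1.0]]
side [[392.5, 0.0, 309.7], [0.0, 392.5, 197.8], [0.0, 0.0, 1.0]] [[-0.989, -0.108, 0.098, 0.523], [-0.145, 0.67, -0.728, 0.928], [0.013, -0.734, -0.679, 0.875], [0.0, 0.0, 0.0, 1.0]]
wrist [[309.7, 0.0, 323.2], [0.0, 309.7, 200.4], [0.0, 0.0, 1.0]] [[0.001, -0.959, -0.285, 0.077], [1.0, 0.0, 0.001, -0.001], [-0.001, -0.285, 0.959, -0.163], [0.0, 0.0, 0.0, 1.0]]
```

View pics/scene0.png

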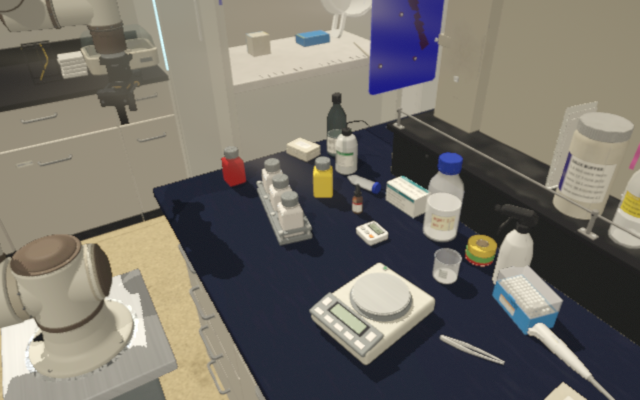

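View pics/side0.png

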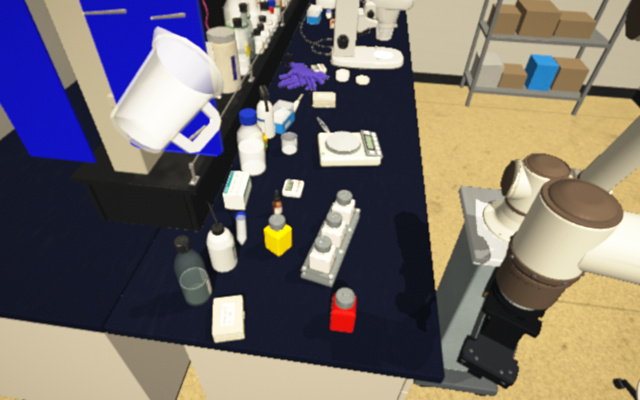

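Scene view: white bottles in the grey rack have caps at about (271,167), (280,183) and (290,201). The red look-alike is at (233,168), the yellow one at (323,178), and another white round bottle at (346,155). I choose the three in the rack. The balance pan is at (380,294), timer (372,233), dropper (358,201) and beaker (446,266). One close crop to check.

```bash
cat > h.py <<'E'
import numpy as np,cv2
def ray(c,u,v,z):
    K,T=c["mtx"],c["T"]
    d=T[:3,:3]@np.linalg.solve(K,[u,v,1.]);o=T[:3,3]
    return o+d*(z-o[2])/d[2]
E
python3 - <<'E'
import numpy as np,cv2
a=cv2.imread("pics/scene0.png");b=cv2.imread("pics/side0.png")
A=cv2.resize(a[150:250,240:340],(400,400),interpolation=cv2.INTER_CUBIC)
B=cv2.resize(b[185:285,290:390],(400,400),interpolation=cv2.INTER_CUBIC)
cv2.imwrite("pics/crop1.png",np.hstack([A,B]))
from h import ray
S=np.load("pics/scene0.npz");D=np.load("pics/side0.npz")
# pan rim by contour in both views
for n,c,seed in(("scene",S,(380,292)),("side",D,(343,143))):
    g=cv2.cvtColor(c["pixels"],cv2.COLOR_RGB2GRAY)
    m=np.zeros((402,642),np.uint8);x=cv2.floodFill(g.copy(),m,seed,0,4,4,4|(255<<8)|cv2.FLOODFILL_MASK_ONLY)
    cs=max(cv2.findContours(m[1:-1,1:-1],0,2)[0],key=cv2.contourArea);P=np.array([ray(c,*p[0],.062) for p in cs])
    (cx,cy),r=cv2.minEnclosingCircle(P[:,:2].astype(np.float32));print(n,cv2.contourArea(cs),cx,cy,r)
E
```

```text
scene 1806.0 0.5729353427886963 -0.25670379400253296 0.07216136157512665
side 792.0 0.5451618432998657 -0.23588375747203827 0.12390323728322983
```

View pics/crop1.png

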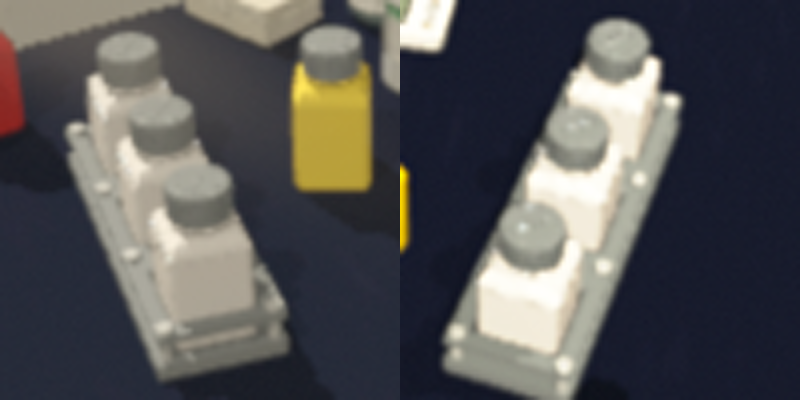

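The crop shows three grey-capped white bottles in the rack. Cap tops in the scene are at about (272,161.5), (280,177), (289,195.5), and in the side view at (344,194), (334,216), (323,240).

```bash
python3 - <<'E'
import numpy as np
from h import ray
S=np.load("pics/scene0.npz");D=np.load("pics/side0.npz")
for p in((272,161.3),(280,177.1),(289.2,195.3)):print("scene",ray(S,*p,.119).round(3))
for p in((344,194.2),(334,216),(322.7,239.7)):print("side",ray(D,*p,.119).round(3))
# rack lower front/side edge corners in scene, top-plate z=.034
R=np.array([ray(S,257,182,.034),ray(S,280,233,.034),ray(S,311,224,.034)]);print(R.round(3))
for p in((356,295),(380,294),(411,294)):print("pan sc",ray(S,*p,.062).round(3))
for p in((343,143),):print("pan side",ray(D,*p,.062).round(3))
E
```

```text
scene [0.578 0.27  0.119]
scene [0.558 0.178 0.119]
scene [0.537 0.084 0.119]
side [0.537 0.087 0.119]
side [0.557 0.179 0.119]
side [0.577 0.268 0.119]
[[0.545 0.32  0.034]
 [0.491 0.057 0.034]
 [0.578 0.048 0.034]]
pan sc [ 0.517 -0.252  0.062]
pan sc [ 0.561 -0.276  0.062]
pan sc [ 0.616 -0.31   0.062]
pan side [ 0.564 -0.25   0.062]
```

>>> carry_out --pt "0.041 0.0135 0 0 0.065" --pt "0.041 0.0135 0 0 0.065" --pt "0.041 0.0135 0 0 0.065" --pt "0.041 0.0135 0 0 0.065" --pt "0.041 0.0135 0 0 0.065" --pt "0.041 0.0135 0 0 0.065" --pt "0.041 0.0135 0 0 0.065" --pt "0.041 0.0135 0 0 0.065" --pt "0.041 0.0135 0 0 0.065" --pt "0.039 0.0135 0 0 0.065" --pt "0 0 0 0 0.065" --pt "0 0 0 0 0.065" --newtons 20

```text
t: 1.65
tool_pos: [0.5774, 0.2696, 0.2221]
ee_rot: [0.0, 0.976, -0.218, -0.0]
contact_force: [-0.1, 0.5, -1.2]
grip_width: 0.0653
grasp_force: 0.0
```

```bash
python3 - <<'E'
from bench import bot,camera
import cv2,numpy as np
s=bot.sense();print({k:np.round(s[k],3).tolist() for k in("t","joints","tool_pos","ee_rot","torque")})
c=camera("wrist");np.savez("pics/w1.npz",pos=s["tool_pos"],q=s["ee_rot"],**c);cv2.imwrite("pics/w1.png",c["pixels"][:,:,::-1])
E
```

```text
{'t': 1.65, 'joints': [0.69, 0.406, 0.041, -0.0, -1.206, 0.441], 'tool_pos': [0.577, 0.27, 0.222], 'ee_rot': [0.0, 0.976, -0.218, -0.0], 'torque': [0.046, -0.031, 0.004]}
```

View pics/w1.png

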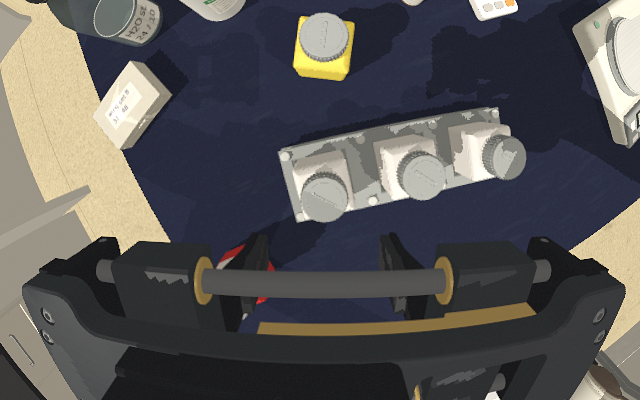

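The wrist view shows the rack with caps at about (324,197), (422,175) and (504,157), the yellow look-alike at (323,40) and the red one behind the fingers.

```bash
cat >> h.py <<'E'
from scipy.spatial.transform import Rotation as R
def wray(c,u,v,z):
    K=c["mtx"];d=np.array([u-K[0,2],v-K[1,2]]);r=np.hypot(*d);t=r/K[0,0]
    q=c["q"];Rt=R.from_quat([q[1],q[2],q[3],q[0]]).as_matrix();H=c["hand_eye"]
    w=Rt@H[:3,:3]@np.r_[np.sin(t)*d/r,np.cos(t)];o=c["pos"]+Rt@H[:3,3]
    return o+w*(z-o[2])/w[2]
def totool(q,d): return R.from_quat([q[1],q[2],q[3],q[0]]).inv().apply(d)
E
python3 - <<'E'
import numpy as np
from h import *
c=np.load("pics/w1.npz")
for p in((324,196),(422,174),(504,157)):
    w=wray(c,*p,.119);print(w.round(4),totool(c["q"],w-c["pos"]).round(4))
E
```

```text
[0.5792 0.2682 0.119 ] [0.0023 0.0005 0.1031]
[0.5602 0.1788 0.119 ] [0.0232 0.0895 0.1031]
[0.5406 0.0918 0.119 ] [0.0425 0.1765 0.1032]
```

>>> carry_out --pt "0.002 0 0.03 0 0.065" --pt "0 0 0.04 0 0.065" --pt "0 0 0.04 0 0.065" --pt "0 0 0.019 0 0.065" --pt "0 0 0 0 0.065" --pt "0 0 0 0 0.035" --pt "0 0 0 0 0.035" --pt "0 0 0 0 0.035" --pt "0 0 0 0 0.035"

```text
t: 2.82
tool_pos: [0.5798, 0.2687, 0.0945]
ee_rot: [-0.0, 0.976, -0.218, 0.0]
contact_force: [-1.4, -1.4, 3.5]
grip_width: 0.0425
grasp_force: 20.0
```

```bash
cat > s.py <<'E'
from bench import bot
import numpy as np
s=bot.sense();print({k:np.round(s[k],4).tolist() for k in("t","joints","tool_pos","ee_rot","contact_force","torque","grip_width","grasp_force")})
E
python3 s.py
```

```text
{'t': 2.825, 'joints': [0.6869, 0.517, -0.1195, 0.0004, -0.9335, 0.4439], 'tool_pos': [0.5798, 0.2687, 0.0945], 'ee_rot': [-0.0002, 0.9759, -0.2181, 0.0004], 'contact_force': [-1.3965, -1.3813, 3.5128], 'torque': [-0.2329, 0.3924, 0.0015], 'grip_width': 0.0425, 'grasp_force': 19.9794}
```

Gripped at 42.5 mm, which matches the cap. Now a test twist clockwise (+roll).

>>> carry_out --pt "0 0 0 0.05 0.035" --pt "0 0 0 0.05 0.035" --pt "0 0 0 0.05 0.035" --pt "0 0 0 0.05 0.035" --pt "0 0 0 0 0.035"

```text
t: 3.45
tool_pos: [0.5796, 0.2681, 0.0944]
ee_rot: [0.001, 0.95, -0.314, 0.0]
contact_force: [-1.7, -3.8, 4.5]
grip_width: 0.0426
grasp_force: 20.0
```

```bash
python3 s.py
```

```text
{'t': 3.45, 'joints': [0.6867, 0.5172, -0.1201, 0.0014, -0.9344, 0.2454], 'tool_pos': [0.5796, 0.2681, 0.0944], 'ee_rot': [0.0006, 0.9496, -0.3136, 0.0002], 'contact_force': [-1.7033, -3.8298, 4.474], 'torque': [-0.9988, 0.4017, 0.4462], 'grip_width': 0.0426, 'grasp_force': 19.9941}
```

Torque is 0.45 N m and the fingers slipped round the cap, so it looks tight. Next, the middle one.

>>> carry_out --pt "0 0 0 0 0.065" --pt "0 0 0 0 0.065" --pt "0 0 -0.025 -0.1 0.065" --pt "0 0 -0.025 -0.1 0.065" --pt "0.01 0.045 0 0 0.065" --pt "0.0106 0.0464 0 0 0.065" --pt "0 0 0.025 0 0.065" --pt "0 0 0.025 0 0.065" --pt "0 0 0 0 0.035" --pt "0 0 0 0 0.035" --pt "0 0 0 0 0.035" --pt "0 0 0 0 0.035"

```text
t: 4.95
tool_pos: [0.5598, 0.1775, 0.0946]
ee_rot: [-0.0, 0.976, -0.218, 0.001]
contact_force: [0.8, -1.8, 2.8]
grip_width: 0.0424
grasp_force: 20.0
```

```bash
python3 s.py
```

```text
{'t': 4.95, 'joints': [0.5828, 0.4406, -0.2557, 0.0005, -0.873, 0.5481], 'tool_pos': [0.5598, 0.1775, 0.0946], 'ee_rot': [-0.0004, 0.9759, -0.218, 0.0007], 'contact_force': [0.7751, -1.772, 2.8198], 'torque': [-0.303, 0.135, -0.0472], 'grip_width': 0.0424, 'grasp_force': 19.97}
```

>>> carry_out --pt "0 0 0 0.05 0.035" --pt "0 0 0 0.05 0.035" --pt "0 0 0 0.05 0.035" --pt "0 0 0 0.05 0.035" --pt "0 0 0 0 0.035"

```text
t: 5.58
tool_pos: [0.5591, 0.177, 0.0944]
ee_rot: [0.0, 0.95, -0.314, 0.0]
contact_force: [-2.1, -2.4, 5.1]
grip_width: 0.0423
grasp_force: 20.0
```

```bash
python3 s.py
```

```text
{'t': 5.575, 'joints': [0.5829, 0.4406, -0.2566, 0.0008, -0.8742, 0.3493], 'tool_pos': [0.5591, 0.177, 0.0944], 'ee_rot': [0.0004, 0.9495, -0.3136, 0.0001], 'contact_force': [-2.116, -2.3927, 5.0942], 'torque': [-0.6804, 0.6247, 0.2377], 'grip_width': 0.0423, 'grasp_force': 19.9909}
```

Torque is 0.24 N m, which is ambiguous. I'll twist further and watch.

>>> carry_out --pt "0 0 0 0.07 0.035" --pt "0 0 0 0.07 0.035"

```text
t: 5.82
tool_pos: [0.559, 0.1768, 0.0941]
ee_rot: [0.001, 0.925, -0.38, -0.0]
contact_force: [-1.5, -3.4, 3.3]
grip_width: 0.0428
grasp_force: 20.0
```

```bash
python3 s.py | grep -o "'torque.*"
```

```text
'torque': [-0.9809, 0.4429, 0.4794], 'grip_width': 0.0428, 'grasp_force': 19.993}
```

>>> carry_out --pt "0 0 0 0.07 0.035" --pt "0 0 0 0.07 0.035"

```text
t: 6.08
tool_pos: [0.5587, 0.1767, 0.0939]
ee_rot: [0.001, 0.896, -0.444, -0.0]
contact_force: [-2.6, -1.5, 2.3]
grip_width: 0.0422
grasp_force: 20.0
```

```bash
python3 s.py | grep -o "'torque.*"; python3 - <<'E'
from bench import bot,camera
import cv2,numpy as np
s=bot.sense();c=camera("wrist");np.savez("pics/w2.npz",pos=s["tool_pos"],q=s["ee_rot"],**c);cv2.imwrite("pics/w2.png",c["pixels"][:,:,::-1])
E
```

```text
'torque': [-0.3801, 0.9128, 0.4575], 'grip_width': 0.0422, 'grasp_force': 19.9894}
```

View pics/w2.png

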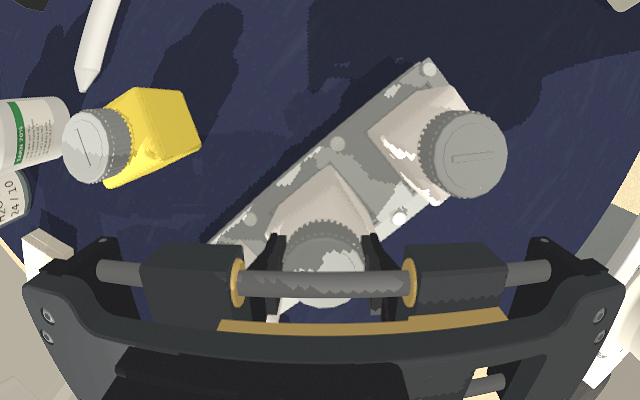

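The wrist picture shows the middle bottle (cap at (322,262)) in the fingers. Torque is steady at about 0.46 N m, the same slip value as the first, so it is tight. Now the third cap, at (465,155).

>>> carry_out --pt "0 0 0 0 0.065" --pt "0 0 0 0 0.065" --pt "0 0 -0.01 -0.12 0.065" --pt "0 0 -0.01 -0.12 0.065" --pt "0 0 -0.015 -0.12 0.065" --pt "0 0 -0.015 -0.12 0.065" --pt "0.01 0.045 0 0 0.065" --pt "0.0106 0.0464 0 0 0.065" --pt "0 0 0.025 0 0.065" --pt "0 0 0.025 0 0.065" --pt "0 0 0 0 0.035" --pt "0 0 0 0 0.035"

```text
t: 7.62
tool_pos: [0.54, 0.0864, 0.0944]
ee_rot: [-0.0, 0.976, -0.218, 0.001]
contact_force: [0.1, 0.2, 0.6]
grip_width: 0.0523
grasp_force: 0.0
```

>>> carry_out --pt "0 0 0 0 0.035" --pt "0 0 0 0 0.035"

```text
t: 7.88
tool_pos: [0.5395, 0.0859, 0.0946]
ee_rot: [-0.0, 0.976, -0.218, 0.001]
contact_force: [-0.6, -1.9, 2.1]
grip_width: 0.0427
grasp_force: 20.0
```

```bash
python3 s.py
```

```text
{'t': 7.875, 'joints': [0.455, 0.3809, -0.3578, 0.0008, -0.8306, 0.676], 'tool_pos': [0.5395, 0.0859, 0.0946], 'ee_rot': [-0.0002, 0.976, -0.2179, 0.0008], 'contact_force': [-0.5522, -1.931, 2.0773], 'torque': [-0.5172, 0.1285, 0.0016], 'grip_width': 0.0427, 'grasp_force': 19.9694}
```

>>> carry_out --pt "0 0 0 0.05 0.035" --pt "0 0 0 0.05 0.035" --pt "0 0 0 0.05 0.035" --pt "0 0 0 0.05 0.035" --pt "0 0 0 0.05 0.035"

```text
t: 8.5
tool_pos: [0.5391, 0.0859, 0.0946]
ee_rot: [-0.0, 0.941, -0.339, 0.0]
contact_force: [-1.0, -1.6, 4.0]
grip_width: 0.0425
grasp_force: 20.0
```

```bash
python3 s.py
```

```text
{'t': 8.5, 'joints': [0.4552, 0.3807, -0.3582, 0.0003, -0.8311, 0.4247], 'tool_pos': [0.5391, 0.0859, 0.0946], 'ee_rot': [-0.0002, 0.941, -0.3385, 0.0004], 'contact_force': [-1.0395, -1.6326, 3.9924], 'torque': [-0.2214, 0.4929, 0.0982], 'grip_width': 0.0425, 'grasp_force': 19.9536}
```

The torque stays at 0.10 N m, so this is the loose one. I'll keep turning to the stop.

>>> carry_out --pt "0 0 0 0.05 0.035" --pt "0 0 0 0.05 0.035" --pt "0 0 0 0.05 0.035" --pt "0 0 0 0.05 0.035"

```text
t: 9.0
tool_pos: [0.539, 0.0857, 0.0946]
ee_rot: [0.0, 0.902, -0.431, 0.0]
contact_force: [-1.6, -1.9, 3.2]
grip_width: 0.0427
grasp_force: 20.0
```

```bash
python3 s.py | grep -o "'torque.*"
```

```text
'torque': [-0.3684, 0.6119, 0.1264], 'grip_width': 0.0427, 'grasp_force': 19.9545}
```

>>> carry_out --pt "0 0 0 0.05 0.035" --pt "0 0 0 0.05 0.035" --pt "0 0 0 0.05 0.035" --pt "0 0 0 0.05 0.035"

```text
t: 9.5
tool_pos: [0.5387, 0.0855, 0.0946]
ee_rot: [0.0, 0.855, -0.519, 0.0]
contact_force: [-2.5, -2.3, 5.0]
grip_width: 0.0425
grasp_force: 20.0
```

```bash
python3 s.py | grep -o "'torque.*"
```

```text
'torque': [-0.5155, 0.7174, 0.1072], 'grip_width': 0.0425, 'grasp_force': 19.9546}
```

>>> carry_out --pt "0 0 0 0.05 0.035" --pt "0 0 0 0.05 0.035" --pt "0 0 0 0.05 0.035"

```text
t: 9.88
tool_pos: [0.5386, 0.0854, 0.0946]
ee_rot: [0.0, 0.814, -0.581, 0.0]
contact_force: [-2.5, -1.9, 5.5]
grip_width: 0.0422
grasp_force: 20.0
```

```bash
python3 s.py
```

```text
{'t': 9.875, 'joints': [0.4549, 0.3804, -0.3586, 0.0007, -0.8325, -0.1253], 'tool_pos': [0.5386, 0.0854, 0.0946], 'ee_rot': [0.0004, 0.8137, -0.5813, 0.0001], 'contact_force': [-2.4623, -1.9128, 5.522], 'torque': [-0.5684, 0.7589, 0.0988], 'grip_width': 0.0422, 'grasp_force': 19.9546}
```

>>> carry_out --pt "0 0 0 0.05 0.035" --pt "0 0 0 0.05 0.035" --pt "0 0 0 0.05 0.035"

```text
t: 10.25
tool_pos: [0.5385, 0.0853, 0.0947]
ee_rot: [0.001, 0.768, -0.641, 0.0]
contact_force: [-3.7, -2.2, 6.3]
grip_width: 0.0424
grasp_force: 20.0
```

```bash
python3 s.py | grep -o "'torque.*"
```

```text
'torque': [-0.6764, 0.8531, 0.1082], 'grip_width': 0.0424, 'grasp_force': 19.9543}
```

>>> carry_out --pt "0 0 0 0.05 0.035" --pt "0 0 0 0.05 0.035" --pt "0 0 0 0.05 0.035"

```text
t: 10.62
tool_pos: [0.538, 0.0847, 0.0946]
ee_rot: [0.002, 0.718, -0.696, 0.0]
contact_force: [-3.1, -4.3, 4.3]
grip_width: 0.0427
grasp_force: 20.0
```

```bash
python3 s.py
```

```text
{'t': 10.625, 'joints': [0.4548, 0.3803, -0.3595, 0.0017, -0.834, -0.4238], 'tool_pos': [0.538, 0.0847, 0.0946], 'ee_rot': [0.0016, 0.7184, -0.6957, 0.0001], 'contact_force': [-3.1086, -4.3024, 4.3277], 'torque': [-1.3511, 0.7167, 0.6498], 'grip_width': 0.0427, 'grasp_force': 19.9712}
```

Torque jumped to 0.65 N m after 1.1 rad, so the cap has reached its stop. I'll confirm with a firmer grip and a little more turn.

>>> carry_out --pt "0 0 0 0 0.035" --pt "0 0 0 0.04 0.035" --pt "0 0 0 0.04 0.035" --pt "0 0 0 0 0.035" --newtons 35

```text
t: 11.12
tool_pos: [0.5382, 0.0851, 0.0946]
ee_rot: [-0.001, -0.691, 0.723, -0.0]
contact_force: [-3.9, -2.3, 5.3]
grip_width: 0.0422
grasp_force: 35.0
```

```bash
python3 s.py
```

```text
{'t': 11.125, 'joints': [0.4552, 0.3804, -0.3592, 0.0017, -0.8335, -0.5013], 'tool_pos': [0.5382, 0.0851, 0.0946], 'ee_rot': [-0.0013, -0.691, 0.7228, -0.0003], 'contact_force': [-3.9358, -2.2715, 5.3418], 'torque': [-0.686, 1.0034, 0.7931], 'grip_width': 0.0422, 'grasp_force': 34.9841}
```

>>> carry_out --pt "0 0 0 -0.02 0.035" --pt "0 0 0 -0.02 0.035" --pt "0 0 0 0 0.035"

```text
t: 11.5
tool_pos: [0.5383, 0.0852, 0.0946]
ee_rot: [-0.001, -0.704, 0.71, 0.0]
contact_force: [-3.4, -2.4, 5.8]
grip_width: 0.042
grasp_force: 35.0
```

```bash
python3 s.py
```

```text
{'t': 11.5, 'joints': [0.4548, 0.3803, -0.3589, 0.0007, -0.8332, -0.4638], 'tool_pos': [0.5383, 0.0852, 0.0946], 'ee_rot': [-0.0008, -0.7041, 0.7101, 0.0], 'contact_force': [-3.3536, -2.391, 5.7614], 'torque': [-0.6345, 0.9249, 0.0454], 'grip_width': 0.042, 'grasp_force': 34.9821}
```

Cap is home (0.79 N m held) and relaxed. Lifting.

>>> carry_out --pt "0 0 -0.008 0 0.035" --pt "0 0 -0.012 0 0.035" --pt "0 0 -0.015 0 0.035" --pt "0 0 -0.015 0 0.035" --pt "0 0 -0.02 0 0.035" --pt "0 0 -0.02 0 0.035" --pt "0 0 -0.02 0 0.035" --pt "0 0 -0.015 0 0.035" --pt "0 0 0 0 0.035" --pt "0 0 0 0 0.035"

```text
t: 12.75
tool_pos: [0.5384, 0.0858, 0.2178]
ee_rot: [-0.001, -0.704, 0.71, 0.001]
contact_force: [0.3, 0.1, -4.3]
grip_width: 0.0421
grasp_force: 35.0
```

```bash
python3 s.py; python3 - <<'E'
from bench import bot,camera
import cv2,numpy as np
c=camera("scene");cv2.imwrite("pics/sc2.png",c["pixels"][:,:,::-1])
E
```

```text
{'t': 12.75, 'joints': [0.4551, 0.2537, -0.1952, -0.0007, -1.1234, -0.4641], 'tool_pos': [0.5384, 0.0858, 0.2178], 'ee_rot': [-0.0006, -0.7038, 0.7104, 0.0005], 'contact_force': [0.2587, 0.1084, -4.2805], 'torque': [0.0753, -0.0091, 0.0332], 'grip_width': 0.0421, 'grasp_force': 34.9973}
```

View pics/sc2.png

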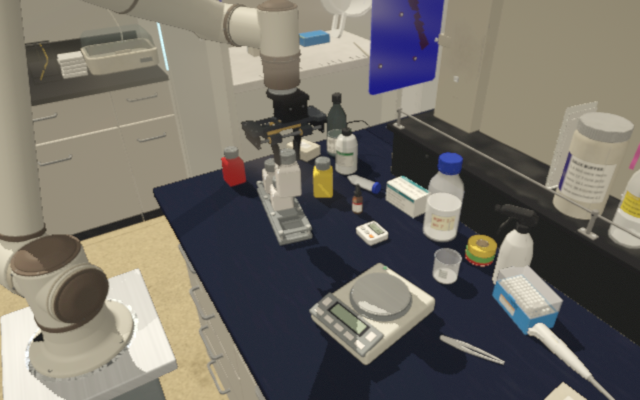

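The picture shows the bottle hanging upright at (287,175), clear of the rack. The pan is at about (381,294). I'll move towards it and look with the wrist camera, which faces it.

>>> carry_out --pt "0.012 -0.002 0 0 0.035" --pt "0.02 -0.002 0 0 0.035" --pt "0.025 -0.003 0 0 0.035" --pt "0.025 -0.003 0 0 0.035" --pt "0.025 -0.003 0 0 0.035" --pt "0.02 -0.002 0 0 0.035" --pt "0.012 0 0 0 0.035" --pt "0 0 0 0 0.035" --pt "0 0 0 0 0.035"

```text
t: 13.92
tool_pos: [0.5527, -0.0531, 0.2185]
ee_rot: [0.0, -0.704, 0.71, 0.0]
contact_force: [-0.1, 0.1, -4.7]
grip_width: 0.0419
grasp_force: 35.0
```

```bash
python3 - <<'E'
from bench import bot,camera
import cv2,numpy as np
s=bot.sense();c=camera("wrist");np.savez("pics/w3.npz",pos=s["tool_pos"],q=s["ee_rot"],**c);cv2.imwrite("pics/w3.png",c["pixels"][:,:,::-1])
E
```

```text
(no output)
```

View pics/w3.png

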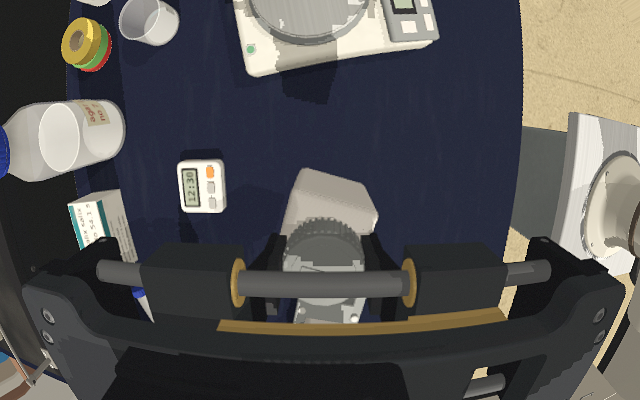

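The wrist view shows the pan cut off at the top (about (310,10)), timer at (202,185) and bottle at (330,240). I'll go 80 mm closer.

>>> carry_out --pt "0.012 0 0 0 0.035" --pt "0.02 0 0 0 0.035" --pt "0.02 0 0 0 0.035" --pt "0.02 0 0 0 0.035" --pt "0.008 0 0 0 0.035" --pt "0 0 0 0 0.035" --pt "0 0 0 0 0.035"

```text
t: 14.85
tool_pos: [0.5521, -0.133, 0.2185]
ee_rot: [0.0, -0.704, 0.71, 0.0]
contact_force: [-0.2, 0.0, -3.5]
grip_width: 0.0421
grasp_force: 35.0
```

```bash
python3 - <<'E'
from bench import bot,camera
import cv2,numpy as np
s=bot.sense();c=camera("wrist");np.savez("pics/w4.npz",pos=s["tool_pos"],q=s["ee_rot"],**c)
a=c["pixels"][0:230,180:480,::-1];b=camera("scene")["pixels"][250:350,300:450,::-1]
A=cv2.resize(a,(600,460));cv2.imwrite("pics/w4.png",A)
print(s["tool_pos"])
E
```

```text
[ 0.55206315 -0.13302406  0.21849221]
```

View pics/w4.png

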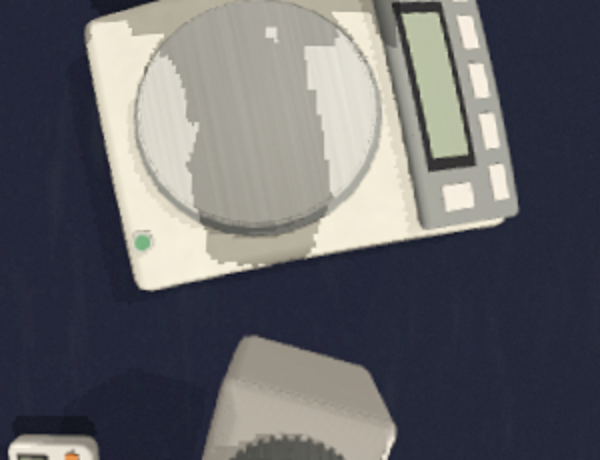

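The pan's top surface rim in the crop runs from (137,115) to (378,113) and from (256,0) to (258,226). In full-image pixels that is (248.5,57.5), (369,56.5), (308,0) and (309,113).

```bash
python3 - <<'E'
import numpy as np
from h import *
c=np.load("pics/w4.npz")
P=np.array([wray(c,*p,.062) for p in((248.5,57.5),(369,56.5),(308,0),(309,113))]);print(P.round(4))
A=np.c_[2*P[:,:2],np.ones(4)];s=np.linalg.lstsq(A,(P[:,:2]**2).sum(1),rcond=None)[0];r=np.sqrt(s[2]+s[0]**2+s[1]**2);print(s[:2],r)
print(totool(c["q"],np.r_[s[:2],.0932]-c["pos"]).round(4), "scene/side rough .563,-.262")
E
```

```text
[[ 0.6271 -0.2699  0.062 ]
 [ 0.5035 -0.2682  0.062 ]
 [ 0.5653 -0.3307  0.062 ]
 [ 0.5651 -0.2087  0.062 ]]
[ 0.56529448 -0.26971958] 0.06140229028064263
[ 0.1366 -0.0144  0.1253] scene/side rough .563,-.262
```

Radius checks (61 mm) and the centre is at (0.565,-0.269). Moving over it and down to about 10 mm above.

>>> carry_out --pt "0.0135 -0.0015 0 0 0.035" --pt "0.025 -0.003 0 0 0.035" --pt "0.03 -0.003 0 0 0.035" --pt "0.03 -0.003 0 0 0.035" --pt "0.025 -0.003 0 0 0.035" --pt "0.013 -0.001 0 0 0.035" --pt "0 0 0.01 0 0.035" --pt "0 0 0.02 0 0.035" --pt "0 0 0.018 0 0.035" --pt "0 0 0.009 0 0.035" --pt "0 0 0 0 0.035" --pt "0 0 0 0 0.035"

```text
t: 16.45
tool_pos: [0.5659, -0.2699, 0.1624]
ee_rot: [0.0, -0.704, 0.71, -0.001]
contact_force: [-0.3, -0.4, -2.8]
grip_width: 0.0421
grasp_force: 35.0
```

```bash
python3 s.py; python3 - <<'E'
from bench import bot,camera
import cv2,numpy as np
a=camera("scene")["pixels"][220:380,280:480,::-1];b=camera("side")["pixels"][90:210,260:410,::-1]
cv2.imwrite("pics/c5.png",np.hstack([cv2.resize(a,(400,320)),cv2.resize(b,(400,320))]))
E
```

```text
{'t': 16.45, 'joints': [-0.187, 0.4326, -0.0738, 0.0004, -1.0626, 0.1784], 'tool_pos': [0.5659, -0.2699, 0.1624], 'ee_rot': [0.0003, -0.7041, 0.7101, -0.0008], 'contact_force': [-0.3274, -0.3654, -2.8094], 'torque': [0.0298, -0.0772, -0.0015], 'grip_width': 0.0421, 'grasp_force': 34.9984}
```

View pics/c5.png

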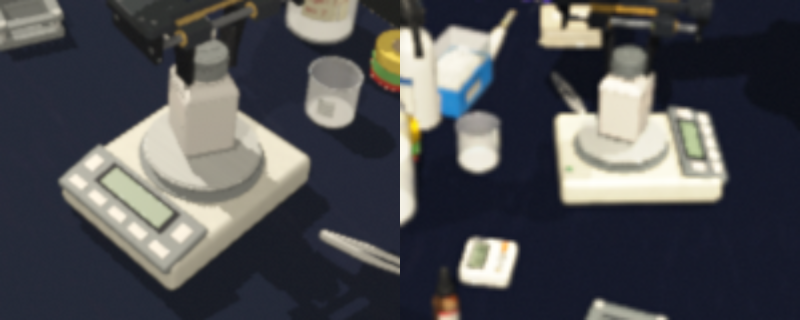

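The bottle hangs upright over the middle of the pan in both views (crop (205,120) and (625,110)). Its underside should be about 10 mm up. Lowering slowly.

>>> carry_out --pt "0 0 0.003 0 0.035" --pt "0 0 0.003 0 0.035" --pt "0 0 0.002 0 0.035" --pt "0 0 0.001 0 0.035" --pt "0 0 0 0 0.035"

```text
t: 17.18
tool_pos: [0.5653, -0.2699, 0.1524]
ee_rot: [-0.0, -0.704, 0.71, 0.0]
contact_force: [-0.1, -0.4, -4.6]
grip_width: 0.0422
grasp_force: 35.0
```

>>> carry_out --pt "0 0 0.001 0 0.035" --pt "0 0 0.0005 0 0.035" --pt "0 0 0 0 0.035"

```text
t: 17.55
tool_pos: [0.5654, -0.27, 0.1513]
ee_rot: [0.0, -0.704, 0.71, -0.0]
contact_force: [-0.2, -0.1, -2.5]
grip_width: 0.0421
grasp_force: 35.0
```

>>> carry_out --pt "0 0 0.0005 0 0.035" --pt "0 0 0.0005 0 0.035" --pt "0 0 0 0 0.035"

```text
t: 17.92
tool_pos: [0.5654, -0.2701, 0.1506]
ee_rot: [-0.0, -0.704, 0.71, -0.0]
contact_force: [-0.7, -0.5, -1.1]
grip_width: 0.0423
grasp_force: 35.0
```

>>> carry_out --pt "0 0 0.0005 0 0.035" --pt "0 0 0 0 0.035"

```text
t: 18.18
tool_pos: [0.5654, -0.2702, 0.1502]
ee_rot: [-0.0, -0.704, 0.71, -0.0]
contact_force: [-1.5, -0.4, 2.2]
grip_width: 0.042
grasp_force: 35.0
```

>>> carry_out --pt "0 0 0.0005 0 0.035" --pt "0 0 0 0 0.035"

```text
t: 18.42
tool_pos: [0.5655, -0.2702, 0.1497]
ee_rot: [-0.0, -0.704, 0.71, -0.0]
contact_force: [-1.6, -1.1, 3.7]
grip_width: 0.0425
grasp_force: 35.0
```

It stands on the pan. I'll ease off, open and retreat upward.

>>> carry_out --pt "0 0 -0.0007 0 0.041" --pt "0 0 0 0 0.045" --pt "0 0 0 0 0.055" --pt "0 0 0 0 0.065" --pt "0 0 0 0 0.065" --pt "0 0 -0.01 0 0.065" --pt "0 0 -0.02 0 0.065" --pt "0 0 -0.03 0 0.065" --pt "0 0 -0.04 0 0.065" --pt "-0.02 0 -0.03 0 0.065" --pt "-0.04 0 -0.02 0 0.065" --pt "-0.04 0 0 0 0.065" --newtons 5

```text
t: 19.92
tool_pos: [0.5671, -0.1693, 0.303]
ee_rot: [0.002, -0.704, 0.711, -0.002]
contact_force: [1.7, 0.7, -0.3]
grip_width: 0.0654
grasp_force: 0.0
```

>>> carry_out --pt "-0.04 0 0 0 0.065" --pt "0 0 0 0 0.065" --pt "0 0 0 0 0.065"

```text
t: 20.3
tool_pos: [0.5667, -0.1301, 0.3004]
ee_rot: [0.0, -0.704, 0.71, -0.0]
contact_force: [-0.5, 0.1, -0.2]
grip_width: 0.0649
grasp_force: 0.0
```

```bash
python3 s.py; python3 - <<'E'
from bench import bot,camera
import cv2,numpy as np
a=camera("scene")["pixels"][130:370,200:480,::-1];b=camera("side")["pixels"][100:340,220:420,::-1]
cv2.imwrite("pics/c6.png",np.hstack([cv2.resize(a,(467,400)),cv2.resize(b,(333,400))]))
E
```

```text
{'t': 20.3, 'joints': [0.053, 0.2662, 0.0299, 0.0003, -1.3335, -0.0618], 'tool_pos': [0.5667, -0.1301, 0.3004], 'ee_rot': [0.0003, -0.704, 0.7102, -0.0004], 'contact_force': [-0.4848, 0.0967, -0.1941], 'torque': [0.0293, -0.0114, -0.0354], 'grip_width': 0.0649, 'grasp_force': 0.0}
```

View pics/c6.png

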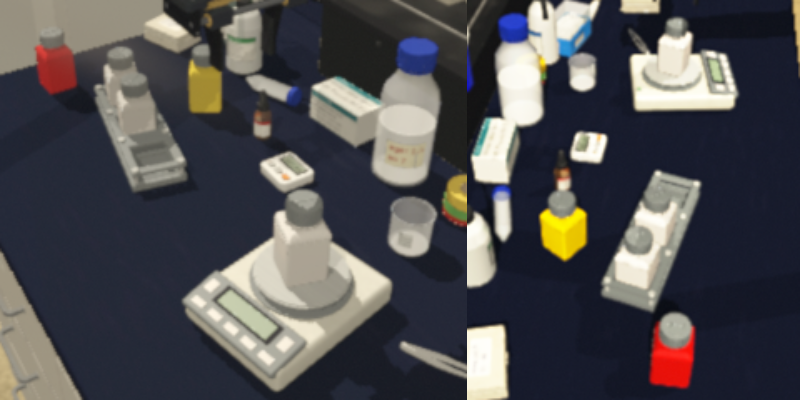

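The picture shows the bottle upright in the middle of the pan (crop (303,240)). The two tight ones are still in the rack at (120,75) and (136,105), and everything else is undisturbed.

```bash
python3 -c "
from bench import bot
print(bot.job_done())"
```

```text
the job is handed in; nothing more can be done
None
```

The loose cap was on the rack bottle nearest the balance; I screwed it home in the rack, stood that bottle upright in the middle of the pan, left the two tight bottles in place, and handed the job in at about 20 s.

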